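# Rehang a board carrier on the roller-catch hook

## Robot

A 7-joint arm with a two-finger parallel gripper is mounted at the origin on the work surface. World frame = base frame: x ahead of the robot, y to its left, z up, the work surface at z = 0. Lengths are in m, angles in rad, forces in N, time in s.
With the tool pointing down it reaches from about 0.35 to 0.9 m from the base axis. Payload 7.2 kg.
Tool frame: the origin (TCP) lies at the very end of the fingers, on their centre line; the grasp point (between the pads) lies 19 mm behind it; x points along the fingers, z is the direction in which the jaws open and shut, and the axes are right-handed (so a half turn about x gives the same grasp; the last joint's range is limited). The gripper opens to 85 mm and grips with 20 to 120 N. Pads are 22 mm wide; open, the fingers measure 114 mm over their backs; the gripper's body (76 mm by 85 mm) begins 54 mm behind the grasp point. The pads swing forward as they close: fully open they stand 13 mm farther back than shut.
Start: joints at [1.173, 0.411, -0.013, 1.596, 0.006, 1.134, -0.082], TCP at [0.202, -0.591, 0.231] pointing down, gripper open.
Joint ranges: [-2.95, 2.95], [-0.29, 1.99], [-1.47, 1.44], [0.14, 2.54], [-1.03, 4.17], [0.13, 1.85], [-2.86, 2.86]. Speed limits (rad/s): [2.39, 2.39, 3.01, 3.01, 3.14, 3.14, 3.14].

## Interface

Orientations are given as a unit quaternion [w, x, y, z].
In Python, from station import sensors, eyes, workorder gives the robot as it stands.
- The arm moves only by the shell command python3 -m creep 'ROWS' [FORCE]. ROWS is a JSON object of lists of equal length, an entry for each row: "rot": the turn, a rotation vector about the tool's x, y, z in rad, a list of three; "delta_pos": the shift along the tool's x, y, z in m, a list of three; "grip": the closure, from 0 (fully open) to 1 (shut). In form: {"rot": [[rx, ry, rz], ...], "delta_pos": [[dx, dy, dz], ...], "grip": [grip, ...]}. A call has 1 to 20 rows; each row is the pose to reach, as a shift and turn from the pose measured when the call began, along the tool's axes at that moment; what a row does not reach only later rows make up. A row lasts 1/10 s, in which the tool goes at most 50 mm and 8.59 degrees, less where a joint would pass 70% of its speed; a pose out of reach is approached as far as the arm can. A call with a gripper value outside its range is refused whole. The fingers move at their own pace and stop on an object; FORCE is the grip in N (left out, the last holds). Time passes only in rows, so rows that repeat a pose let the fingers close. It gives the time, the measured TCP pose, the force and the opening at its end, in the units of the state.
- sensors.sense(): the state, without advancing time (a new reading comes with each control period).
- eyes.get_image(name): name is "side" or "top" or "wrist"; returns (picture, depth): 480x640x3 uint8, red, green, blue; 480x640 float32, m along the optical axis (not along the pixel's ray), 0 where there is no reading.
- eyes.calibration(name): a dict with "fx", "fy", "cx", "cy" (pixels), "dist" ([k1, k2, p1, p2, k3] as OpenCV has them; the pictures are not rectified), "position" and "orientation" of the camera in the world. Camera axes: x right, y up, looking along -z (the intrinsics and any distortion apply to the point x, -y, -z); pixel columns grow to the right and rows downward; lengths in m; the calibration is good to about 2 mm. A picture is of the moment at which its call begins: read the wrist's pose just before it. calibration takes no time and is no camera call; for the wrist camera it gives the pose at the moment of the call.
- workorder.job_done(): hands the job in, once; it reports no verdict.
The state is a dict: "time_s": time; "joints": joint angles; "qd": joint speeds; "tau": joint torques, N m; "position": TCP position; "eef_rot": TCP orientation; "force": force on the tool from outside, world axes, zero at the start; "moment": the same for the moment, N m; "gripper_width": finger opening in m.
Only numpy, scipy, OpenCV 4.12 (cv2) and the standard library are available. Lean on these libraries where they do the work, as an engineer would, in place of code of your own. Each camera call takes 0.05 s, during which the arm holds its last target.

## Task

Take the hanging circuit-board carrier off its plain hook and hang it on the other stand's roller-catch hook, pressing it gently down through the two spring rollers until its bar is fully home on the bottom of the hook and the rollers have closed over it, then let go. The catch hook's height has been clamped anywhere within its range, so feel for it and never force it (25 N at most on either hook); keep the carrier level, do not set it down on the way, and leave the other things on the bench where they lie.

Things in the scene. Friction and masses are not known exactly. Their poses are not given: they have to be found in the camera images.
- carrier_grip (a point): centre of the carrier's grip: a black upright plate 12 mm thick (x), 72 long (y), 35 high (z, up), on posts 10 x 6 mm at y = +-32. Straight below this centre: plate's underside 17.5 mm, top of hanging bar 56.5, underside of bar 72.5, top of the boards 154.5, underside of tray 197.5. The carrier is the same both ways round in x and y
- carrier_bar (a point): middle of the rounded underside of the carrier's hanging bar; same axes as the grip. The bar runs along y, 10 mm wide (x), 16 high, between two uprights (6 mm thick, at y = +-58) that reach down to the tray: a closed loop with the hook's arm inside it. It comes off by lifting it over the hook's edges and drawing it out along the stand's -x, and goes on the opposite way
- carrier: rigid hanging carrier of about 0.3 kg, origin at the middle of its underside, 125 mm below the bar's underside; same axes. At its foot is an open tray 70 (x) x 122 (y) x 24 mm in which four small circuit boards stand fast, up to 43 mm above the underside
- plain_stand: stand of the plain hook, fixed; origin on the bench straight below the middle of the hook's groove. A 16 mm post, 225 high, stands 75 mm to +x; the hook's arm reaches from it to -x, ending 20 mm past the origin. Base plate 90 mm wide, from x = -45 to 105, 20 high. The carrier starts hanging here, its x along the stand's x
- plain_hook (a point): middle of the plain hook's groove floor, 187 mm above the bench; axes of plain_stand. The groove is open on top, along y, 15 mm wide, 36 long, with a flared mouth whose highest edge is 25 mm above the floor
- catch_stand: stand of the roller-catch hook, fixed, with post, base and arm like plain_stand's; origin on the bench straight below the middle of the hook's groove (along y, 15 mm wide, 36 long). The hook head is clamped on the post at a height that is NOT tracked: groove floor anywhere from 175 to 199 mm above the bench; it does not yield when pressed. Its arm is 10 mm thick below the floor
- catch_mid (a point): middle of the catch hook's groove in the horizontal, always 187 mm above the bench (middle of the clamping range, not the true floor); axes of catch_stand. Two 8 mm rollers lie along y, one either side, axes 20.5 mm above the floor, 6.6 mm gap at rest; above them a flared mouth, 18 mm wide at its foot, 39 at its top edge 38 mm above the floor
- roller_near (a joint): how far the catch's roller on the stand's -x side is pushed aside, m: 0 at rest, 0 to 0.0042 while the bar passes (the two add up to about 0.0034). The bar's underside meets the rollers about 21 mm above the floor. Going in takes a push of 6 to 12 N with the carrier's weight (more than it weighs), then 3 to 7 N while the rollers rub on the bar's sides
- roller_far (a joint): the same for the roller on the +x side. 1 to 5 mm before the bar reaches the floor the rollers spring shut over its top edges (back to 0) and draw it down; at the floor the push goes up steeply
- screwdriver: bystander: screwdriver with a wooden handle, 170 mm long, lying between the stands; origin at the centre of its underside
- flux_tin: bystander: small open steel tin, 72 mm across, 20 mm high; origin at the centre of its underside
- tin_lid: bystander: brass-coloured tin lid, 80 mm across, 12 mm high; origin at the centre of its underside
- spool: bystander: spool standing on end, 60 mm across, 42 mm high; origin at the centre of its underside
- loose_board: bystander: spare circuit board lying flat, 90 x 60 mm, 19 mm high; origin at the centre of its underside
- tweezers: bystander: dark steel tweezers lying flat, 127 mm long, 8 mm high; origin at the centre of its underside
- flat_file: bystander: small flat file with a black handle, 170 mm long, 14 mm high; origin at the centre of its underside

How it is judged:
On the way, in this order (a step that is already met when the one before it is completed fails the run):
1. the carrier is lifted off the plain hook and drawn clear of it (horizontal distance between carrier_bar and plain_hook above 0.08 m and contact force between carrier and plain_stand below 0.05 N), for 0.1 s.
2. the bar is pressed in between the catch's rollers and pushes them apart (value of joint any of roller_near, roller_far above 0.0012 m and contact force between carrier and catch_stand above 0.5 N), for 0.05 s.
At the end, for the whole second after the job is handed in: released and at rest, the carrier hangs with its bar on the catch groove's floor (over 1 N there), within 8 mm of the groove's middle in the horizontal, both rollers back out (under 0.8 mm aside), upright within 0.12 rad and in line with the stand within 0.15 rad (horizontal distance between carrier_bar and catch_mid below 0.008 m and contact force between carrier and catch_head_c0 above 1 N and value of joint each of roller_near, roller_far below 0.0008 m and angle between carrier's own z axis and vertical below 0.12 rad and angle between the x axis of carrier and the x axis of catch_stand, either way round below 0.15 rad and linear speed of carrier below 0.02 m/s and angular speed of carrier below 0.15 rad/s); the robot touches nothing.
It fails at once if the carrier is tipped more than 0.3 rad from upright (angle between carrier's own z axis and vertical above 0.3 rad).
It fails at once if the carrier is let down to less than 30 mm above the bench (height (world z) of carrier below 0.03 m).
It fails at once if the carrier is pressed on the catch stand with more than 25 N (contact force between carrier and catch_stand above 25 N).
It fails at once if the carrier is pulled on the plain stand with more than 25 N (contact force between carrier and plain_stand above 25 N).
It fails at once if one of the other things on the bench is moved more than 20 mm (distance of any of screwdriver, flux_tin, tin_lid, spool, loose_board, tweezers, flat_file from where it was at the start of the episode above 0.02 m).
It also fails if it takes over 64 s, if anything falls off the work surface, if the arm or the gripper's body presses on something with over 40 N, if the wrist force passes 120 N, or if a joint passes its speed limit or range.

## Working session

There is one attempt and no reset: what is moved stays moved. The work goes in short steps, Python scripts to look and compute and a shell command to move; the robot and the scene stay as the last step left them, time stands still between calls to the robot, and variables do not carry over. Pictures are saved under pics/ and viewed, and the job is handed in when it is done.

```bash
ls; mkdir -p pics; python3 - <<'E'
from station import sensors, eyes, workorder
import cv2
s=sensors.sense(); print(s)
for n in ["side","top","wrist"]:
    c=eyes.calibration(n); print(n,c)
    im,d=eyes.get_image(n); cv2.imwrite(f"pics/{n}0.png",im[...,::-1])
    import numpy as np; np.save(f"pics/{n}0.npy",d)
E
```

```text
pics
{'time_s': 0.0, 'joints': array([ 1.17279978,  0.41191461, -0.01273227,  1.59704639,  0.00561194,
        1.13431456, -0.08219433]), 'qd': array([ 0.00022016,  0.00021541, -0.00044872, -0.00081398,  0.00078216,
        0.00014984,  0.00084399]), 'tau': array([-1.51251347e-04, -6.00612402e+01,  6.82015009e-01, -2.99401474e+01,
        1.38870376e-02,  1.08049079e-02,  4.46180650e-05]), 'position': array([ 0.2022113 , -0.5908524 ,  0.23044285]), 'eef_rot': array([ 0.57480725,  0.41142914,  0.57580158, -0.41082262]), 'force': array([ 0.79649931, -0.28156878, -0.10435501]), 'moment': array([ 0.00320801,  0.03597852, -0.00257039]), 'gripper_width': 0.085342619240962}
side {'fx': 516.4118141605601, 'fy': 516.4118141605601, 'cx': 316.880187819391, 'cy': 239.2687992788331, 'dist': array([-0.10852106,  0.        ,  0.        ,  0.        ,  0.        ]), 'position': array([0.11915569, 0.59427889, 0.72821964]), 'orientation': array([-0.28768863, -0.15131463,  0.43375226,  0.84035594])}
top {'fx': 438.42353818649974, 'fy': 438.42353818649974, 'cx': 321.9591842991021, 'cy': 236.27931930713837, 'dist': array([-0.00635949,  0.        ,  0.        ,  0.        ,  0.        ]), 'position': array([0.52318826, 0.00540906, 0.91065186]), 'orientation': array([ 0.70968728,  0.04014061, -0.02647453, -0.70287396])}
wrist {'fx': 414.5167061619447, 'fy': 414.5167061619447, 'cx': 315.85462846997643, 'cy': 245.97110119026883, 'dist': array([0.0077988, 0.       , 0.       , 0.       , 0.       ]), 'position': array([ 0.27477478, -0.56739094,  0.37233154]), 'orientation': array([ 0.80394345, -0.12455572,  0.08991422, -0.57452261])}
```

View pics/side0.png

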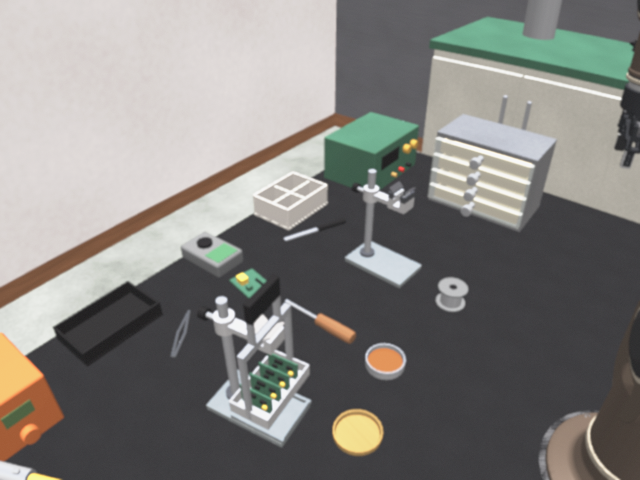

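View pics/top0.png

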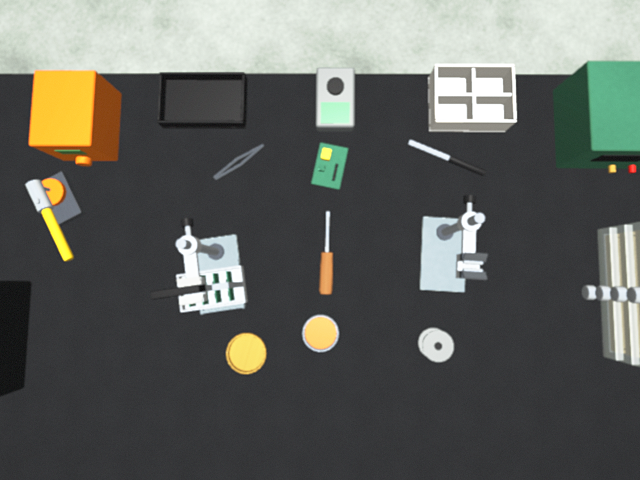

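View pics/wrist0.png

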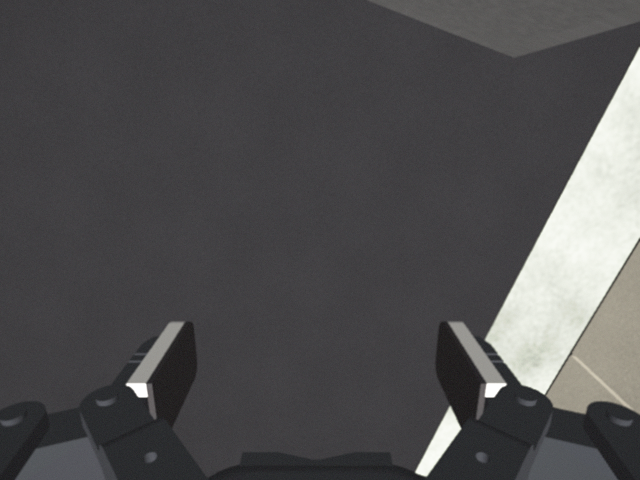

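```bash
cat > h.py <<'E'
import numpy as np, cv2
from scipy.spatial.transform import Rotation as R
from station import sensors, eyes
def q2R(q): return R.from_quat([q[1],q[2],q[3],q[0]]).as_matrix()
def cloud(d,c):
    v,u=np.mgrid[0:d.shape[0],0:d.shape[1]]
    K=np.array([[c['fx'],0,c['cx']],[0,c['fy'],c['cy']],[0,0,1.]])
    p=cv2.undistortPoints(np.stack([u,v],-1).reshape(-1,1,2).astype(float),K,np.array(c['dist']))[:,0]
    z=d.reshape(-1)
    P=np.stack([p[:,0]*z,-p[:,1]*z,-z],-1)@q2R(c['orientation']).T+np.array(c['position'])
    P[z<=0]=np.nan
    return P.reshape(*d.shape,3)
def proj(P,c):
    K=np.array([[c['fx'],0,c['cx']],[0,c['fy'],c['cy']],[0,0,1.]])
    X=(np.atleast_2d(P)-c['position'])@q2R(c['orientation']); X=X*[1,-1,-1]
    return cv2.projectPoints(X,np.zeros(3),np.zeros(3),K,np.array(c['dist']))[0][:,0]
E
python3 - <<'E'
from h import *
for n in ['top','side']:
    c=eyes.calibration(n); d=np.load(f'pics/{n}0.npy'); P=cloud(d,c)
    im=cv2.imread(f'pics/{n}0.png')
    print(n,'valid',np.mean(d>0))
    m=(P[...,0]>.3)&(P[...,0]<.75)&(abs(P[...,1])<.5)
    print('table z',np.nanmedian(P[m][:,2]))
    for lab,ylo,yhi in [('plain',.1,.4),('catch',-.42,-.1)]:
        mm=m&(P[...,1]>ylo)&(P[...,1]<yhi)
        for zl,zh in [(.01,.03),(.03,.06),(.15,.18),(.18,.205),(.205,.215),(.215,.235),(.235,.25),(.25,.29)]:
            q=P[mm&(P[...,2]>zl)&(P[...,2]<zh)]
            if len(q)>3: print(lab,zl,zh,len(q),'x',np.percentile(q[:,0],[1,50,99]).round(4),'y',np.percentile(q[:,1],[1,50,99]).round(4),'z',np.percentile(q[:,2],[5,50,95]).round(4))
# crops
im=cv2.imread('pics/top0.png'); cv2.imwrite('pics/c1.png',np.hstack([cv2.resize(im[200:330,140:260],None,fx=3.3,fy=3.3,interpolation=2),cv2.resize(im[190:320,400:520],None,fx=3.3,fy=3.3,interpolation=2)]))
E
```

```text
top valid 0.9960319010416666
table z 0.0006918187167471723
plain 0.01 0.03 1411 x [0.3327 0.5571 0.6068] y [0.139  0.2258 0.2758] z [0.0106 0.0129 0.0209]
plain 0.03 0.06 24 x [0.5671 0.5726 0.5815] y [0.2331 0.2355 0.2391] z [0.0332 0.0493 0.059 ]
plain 0.15 0.18 76 x [0.4936 0.5575 0.6082] y [0.1701 0.2256 0.2558] z [0.1558 0.1737 0.1793]
plain 0.18 0.205 989 x [0.4864 0.5452 0.6182] y [0.1713 0.2334 0.2536] z [0.1832 0.1897 0.2043]
plain 0.205 0.215 320 x [0.4791 0.5106 0.578 ] y [0.1795 0.2297 0.2496] z [0.2054 0.209  0.2125]
plain 0.215 0.235 126 x [0.5021 0.5727 0.5818] y [0.1941 0.238  0.2492] z [0.2162 0.2249 0.2292]
plain 0.235 0.25 18 x [0.4936 0.505  0.5115] y [0.1938 0.1947 0.2358] z [0.2364 0.2464 0.2492]
plain 0.25 0.29 458 x [0.4913 0.501  0.5107] y [0.1938 0.2261 0.2639] z [0.2628 0.2771 0.279 ]
catch 0.01 0.03 2526 x [0.5008 0.5718 0.7452] y [-0.3019 -0.2165 -0.1788] z [0.0104 0.0126 0.017 ]
catch 0.03 0.06 806 x [0.3658 0.3952 0.6193] y [-0.2312 -0.2038 -0.1746] z [0.0398 0.0424 0.0452]
catch 0.15 0.18 641 x [0.5283 0.5868 0.6631] y [-0.2381 -0.2208 -0.2041] z [0.16
[... 1036 characters left out ...]
2454 0.2495]
plain 0.25 0.29 867 x [0.488  0.4952 0.5082] y [0.1961 0.2362 0.2661] z [0.2519 0.2707 0.2783]
catch 0.01 0.03 1745 x [0.373  0.5609 0.7431] y [-0.297  -0.2151 -0.1781] z [0.0107 0.0129 0.0214]
catch 0.03 0.06 570 x [0.3646 0.3959 0.6219] y [-0.2322 -0.2052 -0.1736] z [0.0344 0.0435 0.0485]
catch 0.15 0.18 469 x [0.5222 0.5909 0.6629] y [-0.2372 -0.2164 -0.2036] z [0.1603 0.1745 0.179 ]
catch 0.18 0.205 485 x [0.5219 0.552  0.6583] y [-0.2416 -0.2182 -0.203 ] z [0.1813 0.1908 0.2037]
catch 0.205 0.215 171 x [0.5222 0.5568 0.6211] y [-0.2414 -0.2211 -0.2033] z [0.2056 0.2099 0.2145]
catch 0.215 0.235 74 x [0.5214 0.6147 0.6248] y [-0.2383 -0.2232 -0.2061] z [0.2152 0.2224 0.2266]
```

View pics/c1.png

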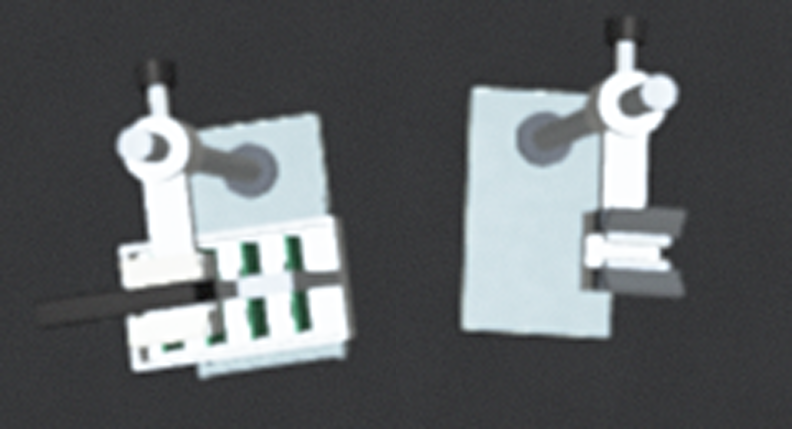

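```bash
python3 - <<'E'
from h import *
for n in ['top','side']:
    c=eyes.calibration(n); d=np.load(f'pics/{n}0.npy'); P=cloud(d,c); im=cv2.imread(f'pics/{n}0.png').astype(int)
    br=im.sum(-1)
    x,y,z=P[...,0],P[...,1],P[...,2]
    def rect(m,lab):
        q=P[m][:,:2]; r=cv2.minAreaRect((q*1000).astype(np.float32)); print(n,lab,m.sum(),'c',np.round(r[0],1),'sz',np.round(r[1],1),'ang',round(r[2],2),'z',np.percentile(P[m][:,2],[5,50,95]).round(4))
    rect((z>.255)&(z<.29)&(x>.45)&(x<.55)&(y>.15)&(y<.3),'grip')
    rect((z>.268)&(z<.29)&(x>.45)&(x<.55)&(y>.15)&(y<.3),'griptop')
    for l,s in [('plain',1),('catch',-1)]:
        yy=s*y
        rect((z>.008)&(z<.024)&(x>.42)&(x<.68)&(yy>.14)&(yy<.32)&(br>450),l+' base')
        rect((z>.216)&(z<.24)&(x>.555)&(x<.66)&(yy>.2)&(yy<.27),l+' post')
    rect((z>.17)&(z<.23)&(x>.5)&(x<.575)&(y<-.19)&(y>-.26),'catch head')
    # flare top profile: z vs x
    m=(x>.51)&(x<.58)&(y<-.205)&(y>-.238)&(z>.1)
    for a in np.arange(.515,.58,.003):
        q=z[m&(x>=a)&(x<a+.003)]
        if len(q): print(round(a,3),len(q),np.percentile(q,[5,50,95]).round(4))
E
```

```text
top grip 450 c [500.8 229. ] sz [12.  71.9] ang 8.88 z [0.2667 0.2771 0.279 ]
top griptop 426 c [500.8 229.1] sz [12.  71.7] ang 8.93 z [0.2745 0.2772 0.2791]
top plain base 1125 c [530.1 234.4] sz [150.8  87.2] ang 8.7 z [0.01   0.0127 0.0208]
top plain post 99 c [574.6 241.4] sz [14.5 16.5] ang 3.45 z [0.2202 0.225  0.2271]
top catch base 2497 c [ 574.4 -224.2] sz [ 90.1 149.5] ang 87.38 z [0.0098 0.0124 0.015 ]
top catch post 103 c [ 595.5 -221.3] sz [15.9 63.5] ang 77.74 z [0.2188 0.2252 0.2273]
top catch head 791 c [ 549.5 -222.5] sz [38.7 52. ] ang 86.77 z [0.175  0.2035 0.214 ]
0.521 12 [0.2115 0.2127 0.215 ]
0.524 47 [0.1851 0.2137 0.2158]
0.527 40 [0.2086 0.2112 0.214 ]
0.53 31 [0.2065 0.2089 0.2111]
0.533 34 [0.2043 0.2064 0.2086]
0.536 44 [0.1763 0.2018 0.2067]
0.539 43 [0.1756 0.1988 0.2016]
0.542 29 [0.1744 0.1769 0.1789]
0.545 42 [0.1749 0.1773 0.2011]
0.548 60 [0.175  0.2002 0.2027]
0.551 53 [0.1759 0.2042 0.2076]
0.554 49 [0.1782 0.208  0.2109]
0.557 47 [0.1777 0.2102 0.2131]
0.56 47 [0.1761 0.2124 0.215 ]
0.563 35 [0.1751 0.2125 0.2147]
0.566 14 [0.1723 0.1773 0.1903
[... 664 characters left out ...]
 c [ 547.3 -224.8] sz [45.4 53.7] ang 85.39 z [0.1726 0.195  0.2137]
0.518 2 [0.1989 0.207  0.2151]
0.521 103 [0.1708 0.1902 0.2142]
0.524 61 [0.1698 0.1964 0.2136]
0.527 14 [0.1728 0.2001 0.2118]
0.53 21 [0.1712 0.1974 0.2092]
0.533 14 [0.1713 0.2    0.2065]
0.536 7 [0.1844 0.1907 0.1976]
0.539 6 [0.1716 0.176  0.1946]
0.542 12 [0.1692 0.1764 0.1884]
0.545 24 [0.1704 0.1984 0.2022]
0.548 47 [0.1746 0.1917 0.2034]
0.551 68 [0.1759 0.1908 0.2089]
0.554 30 [0.1702 0.2047 0.2104]
0.557 52 [0.1729 0.2048 0.2145]
0.56 36 [0.1729 0.2123 0.2154]
0.563 14 [0.1696 0.1841 0.2046]
0.569 7 [0.1693 0.1734 0.1779]
0.572 8 [0.172  0.1754 0.1777]
0.575 8 [0.1711 0.1776 0.1789]
0.578 7 [0.1681 0.1726 0.177 ]
```

```bash
cat >> h.py <<'E'
def goal(yaw):  # tool x down, tool z along (cos,sin,0)
    zx=np.array([np.cos(yaw),np.sin(yaw),0]); xx=np.array([0,0,-1.]); return np.stack([xx,np.cross(zx,xx),zx],1)
def plan(p,yaw):
    s=sensors.sense(); T=q2R(s['eef_rot']); dp=T.T@(np.array(p)-s['position'])
    best=None
    for k in (0,np.pi):
        rv=R.from_matrix(T.T@goal(yaw+k)).as_rotvec()
        if best is None or np.linalg.norm(rv)<np.linalg.norm(best): best=rv
    return dp,best
E
python3 - <<'E'
from h import *
s=sensors.sense(); print(q2R(s['eef_rot']).round(3))
for p,a in [((.202,-.591,.42),8.8),((.45,-.3,.42),8.8),((.5,.0,.42),8.8),((.5,.2295,.40),8.8)]:
    d,r=plan(p,np.radians(a)); print(p,d.round(4),r.round(4))
E
```

```text
[[-0.     0.946  0.324]
 [ 0.001  0.324 -0.946]
 [-1.    -0.    -0.001]]
(0.202, -0.591, 0.42) [-0.1893 -0.0003 -0.0003] [-1.3946e+00 -1.1000e-03 -8.0000e-04]
(0.45, -0.3, 0.42) [-0.1891  0.3286 -0.1953] [-1.3946e+00 -1.1000e-03 -8.0000e-04]
(0.5, 0.0, 0.42) [-0.1888  0.4731 -0.4629] [-1.3946e+00 -1.1000e-03 -8.0000e-04]
(0.5, 0.2295, 0.4) [-0.1686  0.5474 -0.68  ] [-1.3946e+00 -1.1000e-03 -8.0000e-04]
```

```bash
python3 -m creep '{"rot":[[0,0,0],[0,0,0],[-0.1,0,0],[-0.2,0,0],[-0.3,0,0],[-0.4,0,0],[-0.5,0,0],[-0.6,0,0],[-0.7,0,0],[-0.8,0,0],[-0.9,0,0],[-1.0,0,0],[-1.1,0,0],[-1.2,0,0],[-1.3,0,0],[-1.394,0,0],[-1.394,0,0],[-1.394,0,0]],"delta_pos":[[-0.05,0,0],[-0.1,0,0],[-0.15,0.03,-0.02],[-0.17,0.07,-0.04],[-0.19,0.11,-0.065],[-0.19,0.15,-0.09],[-0.19,0.19,-0.115],[-0.19,0.23,-0.14],[-0.19,0.27,-0.165],[-0.19,0.31,-0.19],[-0.19,0.35,-0.23],[-0.19,0.38,-0.27],[-0.19,0.41,-0.31],[-0.19,0.44,-0.36],[-0.19,0.46,-0.41],[-0.189,0.473,-0.463],[-0.189,0.473,-0.463],[-0.189,0.473,-0.463]],"grip":[0,0,0,0,0,0,0,0,0,0,0,0,0,0,0,0,0,0]}' 30
python3 - <<'E'
from h import *
s=sensors.sense(); print(s['joints'].round(3),s['position'],s['force'])
for p,a in [((.5005,.2295,.36),8.8)]:
    d,r=plan(p,np.radians(a)); print(p,d.round(4),r.round(4))
E
```

```text
time_s: 1.95
position: [0.4993, 0.0046, 0.4204]
eef_rot: [0.705, -0.056, 0.705, 0.057]
force: [-0.0, -0.9, -0.1]
gripper_width: 0.0854
[ 0.441  0.135 -0.616  1.55   0.076  1.481 -0.018] [0.49929828 0.00455976 0.42039817] [-0.04279124 -0.90912271 -0.1303782 ]
(0.5005, 0.2295, 0.36) [0.0609 0.2217 0.037 ] [ 0.0064  0.0002 -0.0021]
```

```bash
python3 -m creep '{"rot":[[0,0,0],[0,0,0],[0,0,0],[0,0,0],[0,0,0],[0.006,0,-0.002],[0.006,0,-0.002],[0.006,0,-0.002]],"delta_pos":[[0,0.04,0.01],[0,0.08,0.015],[0,0.12,0.02],[0,0.16,0.03],[0.02,0.2,0.037],[0.05,0.2217,0.037],[0.061,0.2217,0.037],[0.061,0.2217,0.037]],"grip":[0.4,0.4,0.4,0.4,0.4,0.4,0.4,0.4]}'
python3 - <<'E'
from h import *
s=sensors.sense(); print(s['joints'].round(3),s['position'],s['force'])
c=eyes.calibration('wrist'); im,d=eyes.get_image('wrist'); cv2.imwrite('pics/w1.png',im[...,::-1])
P=cloud(d,c); x,y,z=P[...,0],P[...,1],P[...,2]
m=(z>.265)&(z<.29)&(x>.46)&(x<.54)&(y>.18)&(y<.28)
q=P[m]; print(m.sum(), cv2.minAreaRect((q[:,:2]*1000).astype(np.float32)), np.percentile(q[:,2],[5,50,95]))
g=proj([[.5007,.2293,.277]],c); print(g)
E
```

```text
time_s: 2.75
position: [0.5004, 0.2279, 0.3579]
eef_rot: [0.704, -0.055, 0.706, 0.054]
force: [-0.4, -1.0, 0.6]
gripper_width: 0.0512
[ 0.074  0.285 -0.749  1.55   0.196  1.388 -0.538] [0.50035317 0.2278577  0.35785033] [-0.43950499 -0.98251624  0.64250814]
2557 ((498.8604736328125, 230.6341552734375), (11.887041091918945, 71.78623962402344), 9.104913711547852) [0.27426291 0.27589699 0.27702462]
[[319.53369943 252.70700088]]
```

View pics/w1.png

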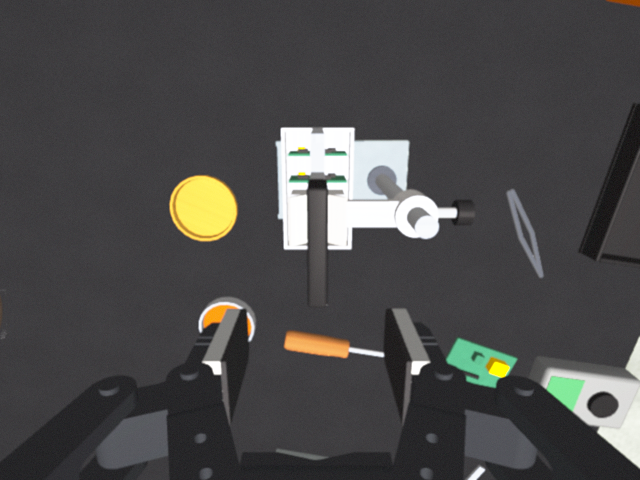

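```bash
python3 - <<'E'
from h import *
d,r=plan((.4998,.2298,.2405),np.radians(8.9)); print(d.round(4),r.round(4))
E
```

```text
[ 0.1189  0.0025 -0.0008] [-0.0032 -0.0012  0.0011]
```

```bash
python3 -m creep '{"rot":[[-0.003,-0.001,0.001],[-0.003,-0.001,0.001],[-0.003,-0.001,0.001],[-0.003,-0.001,0.001],[-0.003,-0.001,0.001],[-0.003,-0.001,0.001],[-0.003,-0.001,0.001]],"delta_pos":[[0.03,0.0025,-0.001],[0.06,0.0025,-0.001],[0.08,0.0025,-0.001],[0.1,0.0025,-0.001],[0.112,0.0025,-0.001],[0.119,0.0025,-0.001],[0.119,0.0025,-0.001]],"grip":[0.4,0.4,0.4,0.4,0.4,0.4,0.4]}'
python3 - <<'E'
from h import *
s=sensors.sense(); print(s['position'],s['force'],s['moment'])
im,d=eyes.get_image('wrist'); cv2.imwrite('pics/w2.png',im[...,::-1])
im,d=eyes.get_image('side'); cv2.imwrite('pics/s2.png',im[...,::-1])
E
```

```text
time_s: 3.5
position: [0.5001, 0.229, 0.2404]
eef_rot: [0.705, -0.054, 0.705, 0.054]
force: [0.8, 0.5, 0.4]
gripper_width: 0.0513
[0.50005512 0.22897053 0.24041962] [0.76925864 0.49705185 0.3926483 ] [0.07311343 0.05938631 0.02286122]
```

View pics/w2.png

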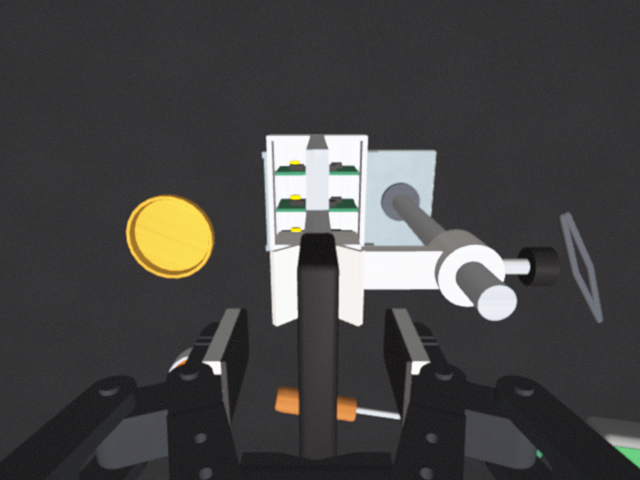

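View pics/s2.png

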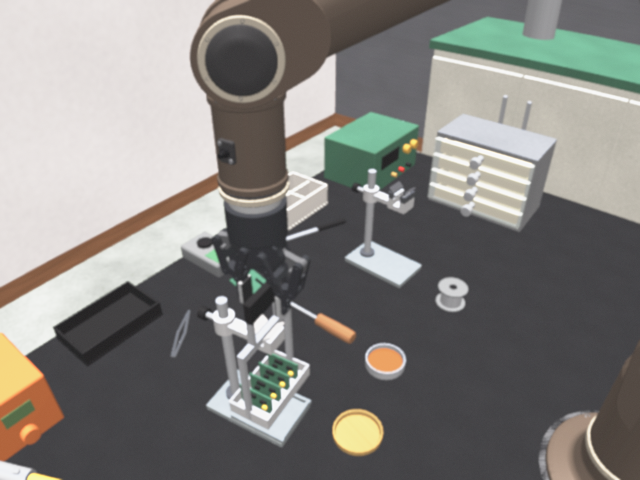

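```bash
python3 -m creep '{"rot":[[0,0,0],[0,0,0],[0,0,0],[0,0,0],[0,0,0],[0,0,0],[0,0,0],[0,0,0]],"delta_pos":[[0,0,0],[0,0,0],[0,0,0],[0,0,0],[0,0,0],[0,0,0],[0,0,0],[0,0,0]],"grip":[0.6,0.75,0.8,0.9,1,1,1,1]}' 60
python3 - <<'E'
from h import *
s=sensors.sense(); print(s['position'],s['force'],s['moment'],s['gripper_width'])
im,d=eyes.get_image('wrist'); cv2.imwrite('pics/w3.png',im[...,::-1])
E
```

```text
time_s: 4.4
position: [0.5003, 0.2299, 0.2418]
eef_rot: [0.706, -0.055, 0.704, 0.055]
force: [-1.0, -0.0, 4.6]
gripper_width: 0.011
[0.50033694 0.2299075  0.24177604] [-0.96171956 -0.02781615  4.62695579] [-0.17879688  0.24596669 -0.01500168] 0.010991422453015104
```

View pics/w3.png

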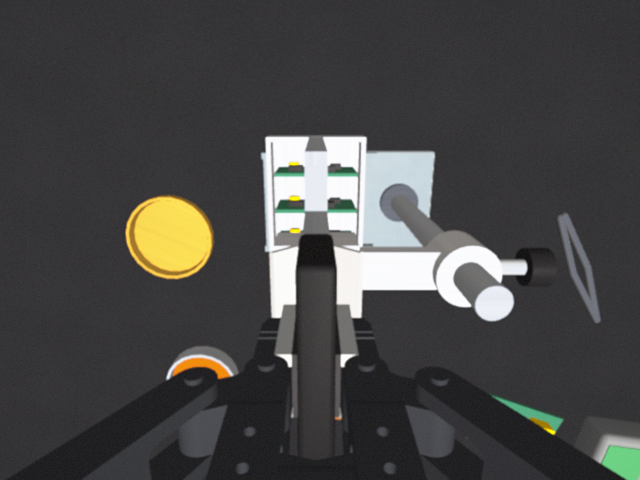

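```bash
python3 -m creep '{"rot":[[0,0,0],[0,0,0],[0,0,0],[0,0,0],[0,0,0],[0,0,0],[0,0,0],[0,0,0]],"delta_pos":[[-0.005,0,0],[-0.01,0,0],[-0.017,0,0],[-0.025,0,0],[-0.033,0,0],[-0.04,0,0],[-0.045,0,0],[-0.045,0,0]],"grip":[1,1,1,1,1,1,1,1]}'
python3 - <<'E'
from h import *
s=sensors.sense(); print(s['position'],s['force'],s['moment'],s['gripper_width'])
im,d=eyes.get_image('side'); cv2.imwrite('pics/s4.png',im[150:,150:450,::-1])
c=eyes.calibration('side');P=cloud(d,c)
d_,r=plan((s['position']),np.radians(8.9)); print(d_.round(4),r.round(4))
E
```

```text
time_s: 5.25
position: [0.5005, 0.2301, 0.2877]
eef_rot: [0.706, -0.054, 0.704, 0.055]
force: [-0.4, 0.7, -3.4]
gripper_width: 0.0115
[0.50054381 0.23013005 0.28767507] [-0.37441015  0.72422899 -3.43787091] [ 0.00037145  0.01098758 -0.07464098] 0.011472680212905527
[-0.0006  0.0001  0.0002] [-0.0007  0.0022 -0.0003]
```

View pics/s4.png

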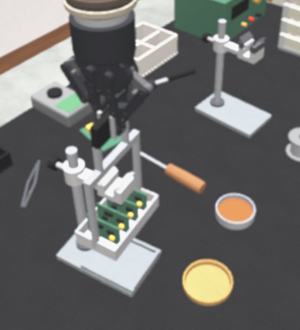

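```bash
python3 -m creep '{"rot":[[0,0,0],[0,0,0],[0,0,0],[0,0,0],[0,0,0],[0,0,0],[0,0,0],[0,0,0],[0,0,0],[0,0,0],[0,0,0]],"delta_pos":[[0,0,-0.005],[0,0,-0.015],[0,0,-0.027],[0,0,-0.04],[0,0,-0.055],[0,0,-0.07],[0,0,-0.085],[0,0,-0.1],[0,0,-0.11],[0,0,-0.115],[0,0,-0.115]],"grip":[1,1,1,1,1,1,1,1,1,1,1]}'
python3 - <<'E'
from h import *
s=sensors.sense(); print(s['joints'].round(3),s['position'],s['force'],s['moment'],s['gripper_width'])
im,d=eyes.get_image('side'); cv2.imwrite('pics/s5.png',im[150:,150:450,::-1])
# target: 110mm to -x of catch
y=np.radians(-2.8)
d_,r=plan((.5442-.115*np.cos(y),-.2227-.115*np.sin(y),.29),y); print(d_.round(4),r.round(4))
E
```

```text
time_s: 6.4
position: [0.3863, 0.2121, 0.2871]
eef_rot: [0.706, -0.055, 0.704, 0.055]
force: [-0.2, 1.3, -3.1]
gripper_width: 0.0114
[ 0.141  0.104 -0.798  1.898  0.083  1.169 -0.531] [0.38634906 0.21213077 0.2871023 ] [-0.15723662  1.33695328 -3.09316324] [-0.05008285  0.00663281 -0.03432287] 0.011415819821380442
[-0.0031 -0.4307 -0.0241] [ 0.2032  0.0031 -0.0004]
```

View pics/s5.png

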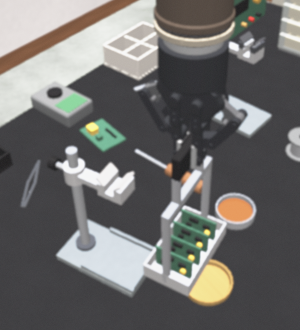

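```bash
python3 -m creep '{"rot":[[0.01,0,0],[0.02,0,0],[0.03,0,0],[0.04,0,0],[0.05,0,0],[0.06,0,0],[0.07,0,0],[0.08,0,0],[0.09,0,0],[0.1,0,0],[0.11,0,0],[0.12,0,0],[0.13,0,0],[0.14,0,0],[0.16,0,0],[0.17,0,0],[0.19,0,0],[0.203,0.002,0],[0.203,0.002,0],[0.203,0.002,0]],"delta_pos":[[-0.003,-0.01,0],[-0.003,-0.025,0],[-0.003,-0.05,0],[-0.003,-0.075,0],[-0.003,-0.1,0],[-0.003,-0.13,0],[-0.003,-0.16,0],[-0.003,-0.19,0],[-0.003,-0.22,0],[-0.003,-0.25,0],[-0.003,-0.28,0],[-0.003,-0.31,0],[-0.003,-0.34,-0.005],[-0.003,-0.365,-0.01],[-0.003,-0.39,-0.015],[-0.003,-0.41,-0.02],[-0.003,-0.422,-0.024],[-0.003,-0.431,-0.024],[-0.003,-0.431,-0.024],[-0.003,-0.431,-0.024]],"grip":[1,1,1,1,1,1,1,1,1,1,1,1,1,1,1,1,1,1,1,1]}'
python3 - <<'E'
from h import *
s=sensors.sense(); print(s['joints'].round(3),s['position'],s['force'],s['moment'],s['gripper_width'])
im,d=eyes.get_image('side'); cv2.imwrite('pics/s6.png',im[50:350,300:600,::-1])
c=eyes.calibration('top');im,d=eyes.get_image('top'); cv2.imwrite('pics/t6.png',im[...,::-1])
c=eyes.calibration('wrist');im,d=eyes.get_image('wrist'); cv2.imwrite('pics/w6.png',im[...,::-1]);np.save('pics/w6.npy',d)
P=cloud(d,c);x,y,z=P[...,0],P[...,1],P[...,2]
m=(z>.29)&(z<.34)
if m.sum(): print(cv2.minAreaRect((P[m][:,:2]*1000).astype(np.float32)),np.percentile(P[m][:,2],[5,50,95]))
y=np.radians(-2.8)
d_,r=plan((.5442,-.2227,.287),y); print(d_.round(4),r.round(4))
E
```

```text
time_s: 8.45
position: [0.4298, -0.2165, 0.2899]
eef_rot: [0.707, 0.017, 0.707, -0.016]
force: [0.2, 0.1, -2.2]
gripper_width: 0.0111
[ 0.683  0.136 -0.35   1.832  0.049  1.182  0.27 ] [ 0.42981563 -0.21653892  0.28986853] [ 0.21774958  0.05318043 -2.16571846] [ 0.02971065  0.00912355 -0.00033791] 0.011149732280047507
((428.5348815917969, -216.37423706054688), (63.972965240478516, 74.09162139892578), 49.903663635253906) [0.30162774 0.32436315 0.33854162]
[ 0.0032 -0.0009  0.1146] [ 0.0019  0.0012 -0.0008]
```

View pics/s6.png

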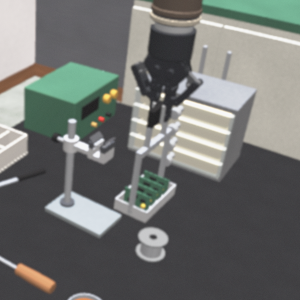

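View pics/w6.png

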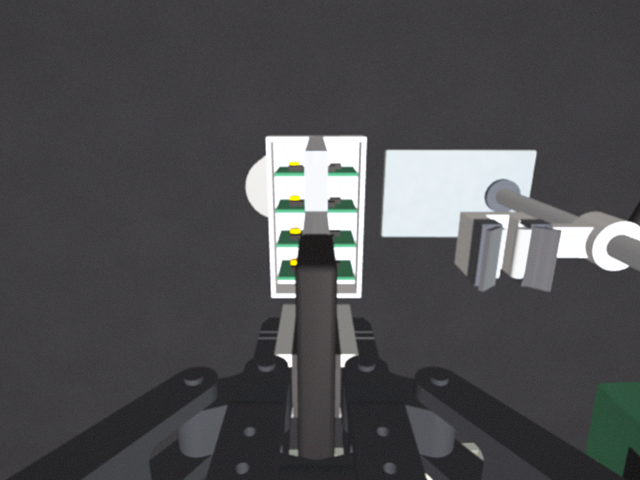

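```bash
python3 - <<'E'
from h import *
s=sensors.sense(); c=eyes.calibration('wrist'); d=np.load('pics/w6.npy'); P=cloud(d,c)
T=q2R(s['eef_rot']); L=(P-s['position'])@T   # tool frame: x down,y,z=stand x
def rect(m,l):
    r=cv2.minAreaRect((L[m][:,1:]*1000).astype(np.float32)); print(l,m.sum(),np.round(r[0],1),np.round(r[1],1),round(r[2],1),'worldz',np.percentile(P[m][:,2],[5,50,95]).round(4))
u=np.arange(640)[None,:]+0*d; v=np.arange(480)[:,None]+0*d
rect((u>457)&(u<559)&(v>205)&(v<295)&(P[...,2]>.19),'head')
rect((u>457)&(u<559)&(v>205)&(v<295)&(P[...,2]>.205),'headtop')
rect((u>294)&(u<340)&(v>225)&(v<400)&(P[...,2]>.318),'platetop')
rect((u>270)&(u<365)&(v>135)&(v<298)&(P[...,2]<.16)&(P[...,2]>.11),'tray')
rect((u>383)&(u<533)&(v>150)&(v<237)&(P[...,2]<.03)&(P[...,2]>.006),'base')
h=(u>457)&(u<559)&(v>205)&(v<295)&(P[...,2]>.15)
for a in np.arange(.09,.14,.003):
    q=P[h&(L[...,2]>=a)&(L[...,2]<a+.003)][:,2]
    if len(q): print(round(a,3),len(q),np.percentile(q,[5,50,95]).round(4))
E
```

```text
head 5016 [ -2.7 113.8] [39.5 43. ] 0.5 worldz [0.1939 0.2051 0.2129]
headtop 2531 [ -2.6 113.7] [43.2 37.2] 90.0 worldz [0.2055 0.21   0.2133]
platetop 6009 [14.2 -0.6] [45.6 13.6] 0.4 worldz [0.3224 0.3242 0.3258]
tray 10146 [ 0.4 -1.3] [122.1  70. ] 0.0 worldz [0.1114 0.1202 0.1519]
base 10259 [ -3.4 142.8] [ 89.1 150.7] 0.0 worldz [0.0097 0.0111 0.0163]
0.09 229 [0.1683 0.1768 0.2124]
0.093 1784 [0.1732 0.1971 0.2132]
0.096 298 [0.1742 0.2102 0.2121]
0.099 267 [0.1735 0.2076 0.2094]
0.102 269 [0.173  0.2049 0.2066]
0.105 130 [0.1698 0.2003 0.2035]
0.108 116 [0.1685 0.1989 0.2002]
0.111 38 [0.1665 0.1752 0.1767]
0.114 139 [0.1695 0.1966 0.1993]
0.117 467 [0.1751 0.199  0.2009]
0.12 1181 [0.1758 0.1904 0.205 ]
0.123 608 [0.1834 0.206  0.2083]
0.126 586 [0.1811 0.2088 0.211 ]
0.129 580 [0.1824 0.2115 0.2135]
0.132 152 [0.1762 0.2121 0.2135]
0.135 1 [0.2093 0.2093 0.2093]
```

```bash
python3 -m creep '{"rot":[[0.002,0.001,0],[0.002,0.001,0],[0.002,0.001,0],[0.002,0.001,0],[0.002,0.001,0],[0.002,0.001,0],[0.002,0.001,0],[0.002,0.001,0],[0.002,0.001,0],[0.002,0.001,0],[0.002,0.001,0]],"delta_pos":[[0,-0.001,0.005],[0,-0.002,0.017],[0,-0.003,0.03],[0,-0.003,0.045],[0,-0.003,0.06],[0,-0.003,0.075],[0,-0.003,0.09],[0,-0.003,0.102],[0,-0.003,0.11],[0,-0.003,0.1145],[0,-0.003,0.1145]],"grip":[1,1,1,1,1,1,1,1,1,1,1]}'
python3 - <<'E'
from h import *
s=sensors.sense(); print(s['position'],s['force'],s['moment'],s['gripper_width'])
im,d=eyes.get_image('side'); cv2.imwrite('pics/s7.png',cv2.resize(im[130:310,320:520,::-1],None,fx=3,fy=3))
c=eyes.calibration('wrist');im,d=eyes.get_image('wrist'); cv2.imwrite('pics/w7.png',im[...,::-1]);np.save('pics/w7.npy',d)
E
```

```text
time_s: 9.7
position: [0.5444, -0.2246, 0.2899]
eef_rot: [0.707, 0.018, 0.707, -0.017]
force: [-0.1, -0.5, -2.6]
gripper_width: 0.0112
[ 0.54438833 -0.22463179  0.2898785 ] [-0.11870281 -0.49682062 -2.61068497] [ 0.00935575 -0.02304311 -0.01192438] 0.011235978119604122
```

View pics/s7.png

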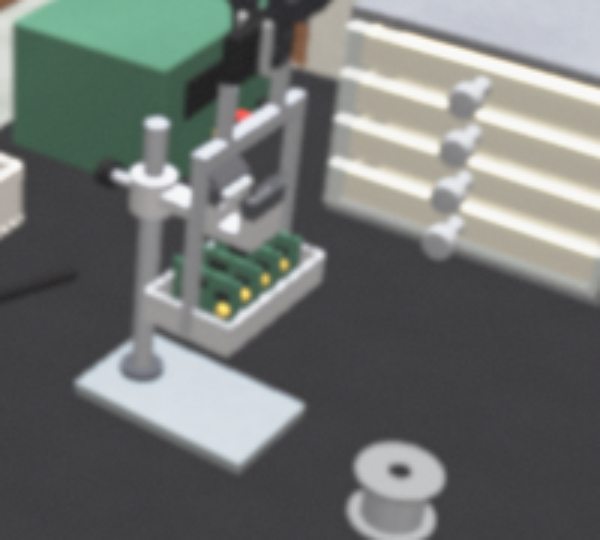

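View pics/w7.png

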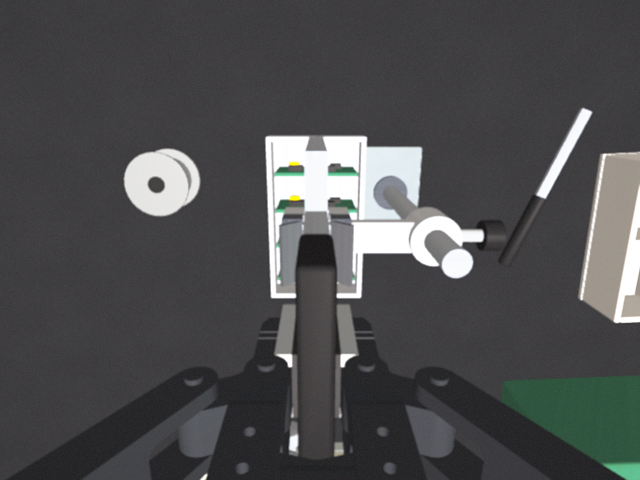

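```bash
python3 -m creep '{"rot":[[0,0,0],[0,0,0],[0,0,0],[0,0,0],[0,0,0],[0,0,0],[0,0,0],[0,0,0]],"delta_pos":[[0.004,0,0],[0.009,0,0],[0.014,0,0],[0.019,0,0],[0.024,0,0],[0.028,0,0],[0.031,0,0],[0.031,0,0]],"grip":[1,1,1,1,1,1,1,1]}'
python3 - <<'E'
from h import *
s=sensors.sense(); print(s['position'],s['force'],s['moment'])
E
```

```text
time_s: 10.6
position: [0.5434, -0.2248, 0.2586]
eef_rot: [0.707, 0.018, 0.707, -0.017]
force: [-0.1, 0.5, -3.7]
gripper_width: 0.0112
[ 0.5434314  -0.22478794  0.25860784] [-0.09012159  0.48817835 -3.66148144] [ 0.01490798 -0.02278518  0.03092101]
```

```bash
python3 -m creep '{"rot":[[0,0,0],[0,0,0],[0,0,0],[0,0,0],[0,0,0],[0,0,0]],"delta_pos":[[0.001,0,0],[0.002,0,0],[0.003,0,0],[0.004,0,0],[0.005,0,0],[0.005,0,0]],"grip":[1,1,1,1,1,1]}'
python3 -m creep '{"rot":[[0,0,0],[0,0,0],[0,0,0],[0,0,0]],"delta_pos":[[0.001,0,0],[0.002,0,0],[0.003,0,0],[0.003,0,0]],"grip":[1,1,1,1]}'
```

```text
time_s: 11.2
position: [0.5433, -0.2248, 0.2534]
eef_rot: [0.706, 0.018, 0.707, -0.017]
force: [0.4, -0.9, -3.0]
gripper_width: 0.0114
time_s: 11.6
position: [0.5442, -0.2248, 0.2518]
eef_rot: [0.707, 0.017, 0.706, -0.017]
force: [0.1, 0.4, 4.9]
gripper_width: 0.011
```

```bash
python3 -m creep '{"rot":[[0,0,0],[0,0,0],[0,0,0],[0,0,0]],"delta_pos":[[0.0015,0,0],[0.002,0,0],[0.0025,0,0],[0.0025,0,0]],"grip":[1,1,1,1]}'
```

```text
time_s: 12.0
position: [0.5447, -0.2249, 0.2506]
eef_rot: [0.708, 0.017, 0.706, -0.017]
force: [-2.0, 0.7, 5.7]
gripper_width: 0.0112
```

```bash
python3 -m creep '{"rot":[[0,0,0],[0,0,0],[0,0,0],[0,0,0]],"delta_pos":[[0.0015,0,0],[0.0025,0,0],[0.003,0,0],[0.003,0,0]],"grip":[1,1,1,1]}'
```

```text
time_s: 12.4
position: [0.5448, -0.2249, 0.248]
eef_rot: [0.708, 0.017, 0.706, -0.018]
force: [-1.1, 1.0, 2.7]
gripper_width: 0.0112
```

```bash
python3 -m creep '{"rot":[[0,0,0],[0,0,0],[0,0,0],[0,0,0],[0,0,0]],"delta_pos":[[0.0025,0,0],[0.004,0,0],[0.0055,0,0],[0.007,0,0],[0.007,0,0]],"grip":[1,1,1,1,1]}'
python3 - <<'E'
from h import *
s=sensors.sense(); print(s['position'],s['force'],s['moment'])
print(plan(s['position'],np.radians(-2.8)))
E
```

```text
time_s: 12.9
position: [0.5446, -0.225, 0.2405]
eef_rot: [0.708, 0.017, 0.706, -0.018]
force: [-1.1, -0.3, -1.0]
gripper_width: 0.0114
[ 0.54455146 -0.22497202  0.24048153] [-1.06139472 -0.25490422 -1.0412947 ] [-0.05179664  0.23755075 -0.00315603]
(array([0., 0., 0.]), array([-0.00024791,  0.00276346,  0.00047727]))
```

```bash
python3 -m creep '{"rot":[[0,0,0],[0,0,0],[0,0,0],[0,0,0]],"delta_pos":[[0.002,0,0],[0.0035,0,0],[0.005,0,0],[0.005,0,0]],"grip":[1,1,1,1]}'
python3 -m creep '{"rot":[[0,0,0],[0,0,0],[0,0,0]],"delta_pos":[[0.0015,0,0],[0.002,0,0],[0.002,0,0]],"grip":[1,1,1]}'
```

```text
time_s: 13.3
position: [0.5442, -0.225, 0.2347]
eef_rot: [0.707, 0.017, 0.706, -0.017]
force: [-0.4, -0.2, -2.1]
gripper_width: 0.0115
time_s: 13.6
position: [0.5441, -0.2248, 0.2323]
eef_rot: [0.707, 0.017, 0.706, -0.017]
force: [0.4, -0.0, -2.0]
gripper_width: 0.0116
```

```bash
python3 -m creep '{"rot":[[0,0,0],[0,0,0],[0,0,0]],"delta_pos":[[0.001,0,0],[0.002,0,0],[0.002,0,0]],"grip":[1,1,1]}'
python3 -m creep '{"rot":[[0,0,0],[0,0,0],[0,0,0]],"delta_pos":[[0.001,0,0],[0.0015,0,0],[0.0015,0,0]],"grip":[1,1,1]}'
```

```text
time_s: 13.9
position: [0.5444, -0.2248, 0.2315]
eef_rot: [0.708, 0.017, 0.706, -0.017]
force: [-1.1, 0.8, 5.4]
gripper_width: 0.0112
time_s: 14.2
position: [0.5445, -0.2248, 0.2315]
eef_rot: [0.708, 0.017, 0.706, -0.018]
force: [-5.3, 1.2, 9.2]
gripper_width: 0.0109
```

```bash
python3 -m creep '{"rot":[[0,0,0],[0,0,0]],"delta_pos":[[-0.0003,0,0],[-0.0003,0,0]],"grip":[1,1]}'
python3 - <<'E'
from h import *
s=sensors.sense(); print(s['position'],s['force'],s['moment'])
im,d=eyes.get_image('side'); cv2.imwrite('pics/s8.png',cv2.resize(im[130:310,320:520,::-1],None,fx=3,fy=3))
im,d=eyes.get_image('wrist'); cv2.imwrite('pics/w8.png',im[...,::-1])
E
```

```text
time_s: 14.4
position: [0.5446, -0.2248, 0.2318]
eef_rot: [0.708, 0.017, 0.706, -0.018]
force: [-0.1, 0.6, -3.3]
gripper_width: 0.0113
[ 0.54459764 -0.22482988  0.2317723 ] [-0.08955915  0.55443914 -3.2512052 ] [ 0.00948225  0.02140367 -0.02086171]
```

View pics/s8.png

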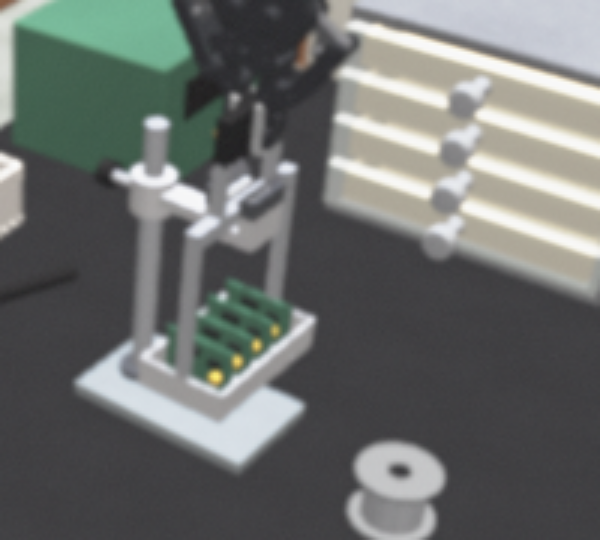

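View pics/w8.png

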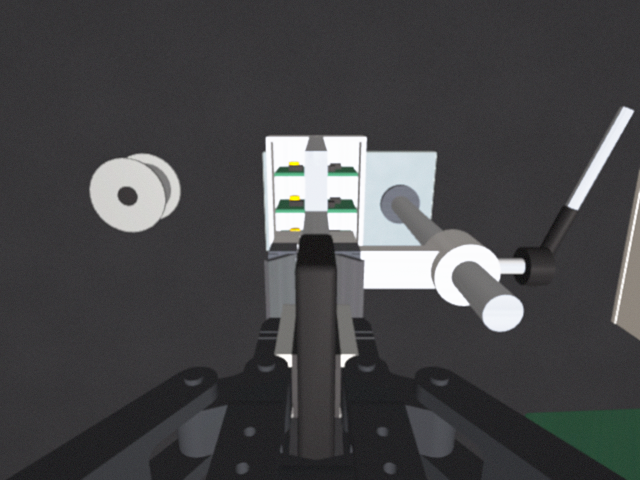

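```bash
python3 -m creep '{"rot":[[0,0,0],[0,0,0],[0,0,0],[0,0,0],[0,0,0],[0,0,0],[0,0,0],[0,0,0]],"delta_pos":[[0.0008,0,0],[0.0008,0,0],[0.0008,0,0],[0.0008,0,0],[0.0008,0,0],[0.0008,0,0],[0.0008,0,0],[0.0008,0,0]],"grip":[1,0.9,0.7,0.5,0.4,0.4,0.4,0.4]}' 20
python3 - <<'E'
from h import *
im,d=eyes.get_image('wrist'); cv2.imwrite('pics/w9.png',im[...,::-1])
E
```

```text
time_s: 15.3
position: [0.5446, -0.2248, 0.2307]
eef_rot: [0.708, 0.017, 0.706, -0.018]
force: [-0.1, 0.1, 0.3]
gripper_width: 0.0511
```

View pics/w9.png

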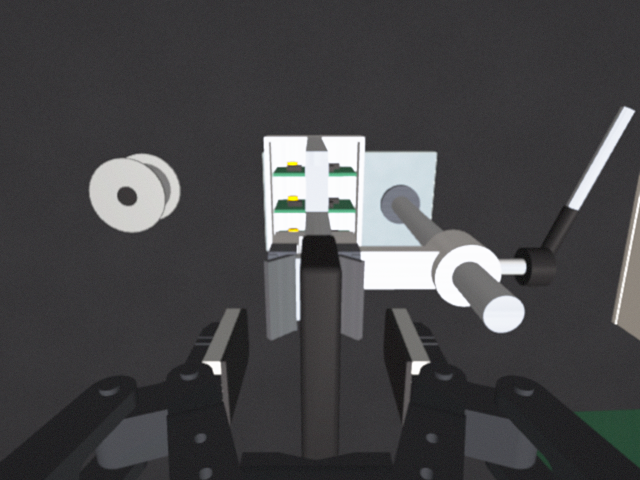

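```bash
python3 -m creep '{"rot":[[0,0,0],[0,0,0],[0,0,0],[0,0,0],[0,0,0],[0,0,0],[0,0,0],[0,0,0],[0,0,0],[0,0,0]],"delta_pos":[[-0.01,0,0],[-0.025,0,0],[-0.045,0,0],[-0.07,0,0],[-0.1,0,0],[-0.13,0,0],[-0.13,0,-0.04],[-0.13,0,-0.08],[-0.13,0,-0.12],[-0.13,0,-0.12]],"grip":[0.4,0.4,0.4,0.4,0.4,0.4,0.4,0.4,0.4,0.4]}'
python3 - <<'E'
from h import *
im,d=eyes.get_image('side'); cv2.imwrite('pics/s10.png',cv2.resize(im[130:310,320:520,::-1],None,fx=3,fy=3))
c=eyes.calibration('wrist'); im,d=eyes.get_image('wrist'); cv2.imwrite('pics/w10.png',im[...,::-1])
P=cloud(d,c);x,y,z=P[...,0],P[...,1],P[...,2]
def rect(m,l):
    r=cv2.minAreaRect((P[m][:,:2]*1000).astype(np.float32)); print(l,m.sum(),np.round(r[0],1),np.round(r[1],1),round(r[2],1),'z',np.percentile(P[m][:,2],[5,50,95]).round(4))
m=(x>.48)&(x<.61)&(y>-.3)&(y<-.15)
rect(m&(z>.245)&(z<.28),'plate'); rect(m&(z>.045)&(z<.08)&(x<.59),'tray')
E
```

```text
time_s: 16.35
position: [0.4203, -0.2193, 0.3618]
eef_rot: [0.708, 0.017, 0.706, -0.02]
force: [-0.2, -0.4, -1.4]
gripper_width: 0.0512
plate 3896 [ 543.9 -224.5] [72.2 13.1] 87.7 z [0.2474 0.2648 0.2666]
tray 5456 [ 543.  -224.5] [122.1  71.5] 87.0 z [0.0525 0.0546 0.0755]
```

View pics/s10.png

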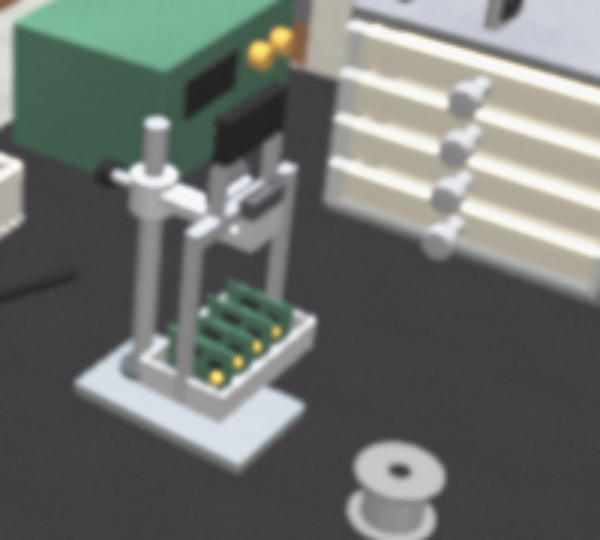

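View pics/w10.png

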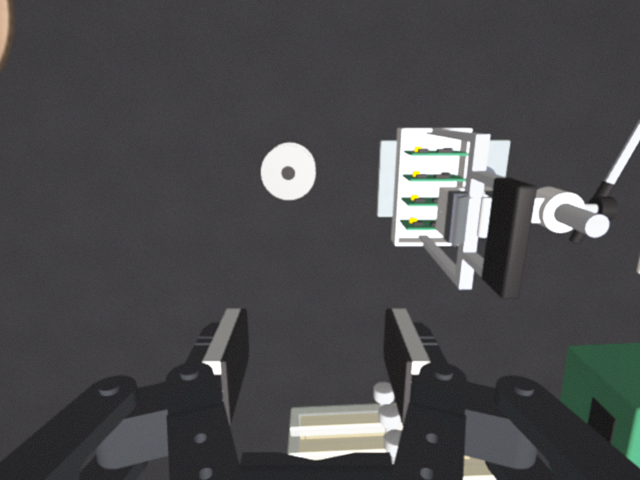

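```bash
python3 - <<'E'
from station import sensors, workorder
print(sensors.sense()['qd'].round(4)); print(workorder.job_done()); print(sensors.sense()['time_s'])
E
```

```text
[-0.0163  0.0392 -0.0107 -0.0274  0.0012 -0.0068 -0.0045]
the job is handed in; nothing more can be done
None
the job is handed in; nothing more can be done
```

I moved the carrier from the plain hook to the roller-catch hook, pressed it home, let go and handed the job in at about 16.5 s. The hand-in gave no verdict.

**Pressing in:** The bar met the rollers with the tool tip at about 0.252 m and bottomed at 0.2315 m. That is 20.5 mm of travel, against about 21 mm expected. At the bottom the force rose steeply with no further travel. The highest reading was 9.2 N at the wrist, about 12.5 N on the hook once the carrier's weight is added.

**Last checks, after release and retreat:**
- **Position:** the carrier hangs within about 2 mm of the groove's middle and in line with the stand (about -2.5° against -2.8°).
- **Height:** the bar's underside is at about 0.1755 m, against a floor height from the images of about 0.1755 to 0.1765 m.
- **Tilt:** just after release the wrist picture suggested about 0.02 rad; the last depth reading put plate and tray within about 1 mm of each other.
- **Gripper:** it was open and clear of everything.

**Not confirmed:**
- **Rollers:** I could not see them in the last pictures. That they closed is inferred from the rubbing force disappearing just above the floor, and the bar not springing back up when I eased off.
- **Other things on the bench:** nothing I did came near them, but I did not measure their positions again at the end.

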